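Fit and lock a cross rod in the lab clamp stand

ROBOT

A 6-joint arm with a two-finger parallel gripper is mounted at the origin on the work surface. World frame = base frame: x ahead of the robot, y to its left, z up, the work surface at z = 0. Lengths are in m, angles in rad, forces in N, time in s.
With the tool pointing down it reaches from about 0.3 to 0.875 m from the base axis. Payload 6.4 kg.
Tool frame: the origin (TCP) lies midway between the tips of the shut fingers; the grasp point (between the pads) lies 19 mm behind it (ctrl.hold_point_z is the distance from the TCP to the grasp point, in m); z points along the fingers, y is the line along which they close (so a half turn about z gives the same grasp; the last joint's range is limited). The gripper opens to 85 mm and grips with 20 to 120 N. Pads are 22 mm wide; open, the fingers measure 114 mm over their backs; the gripper's body (76 mm by 85 mm) begins 54 mm behind the grasp point. The pads swing forward as they close: fully open they stand 13 mm farther back than shut.
Start: joints at [0.923, 0.181, 1.607, -0, 1.354, -0.206], TCP at [0.246, 0.52, 0.209] pointing down, gripper open.
Joint ranges: [-2.99, 2.99], [-0.89, 2.07], [0.3, 2.58], [-1.14, 4.28], [0, 2.63], [-3.12, 3.12]. Speed limits (rad/s): [2.57, 2.57, 3.01, 3.14, 3.14, 3.14].

INTERFACE

Orientations are given as a unit quaternion [w, x, y, z].
In Python, from bench import ctrl gives the robot as it stands.
- The arm moves only by the tool carry_out, never from a script. Its argument "plan" is text: rows parted by semicolons, each of 6 numbers parted by spaces: the shift along the tool's x, y, z as a fraction of full scale, then the turn, a rotation vector about the tool's x, y, z as a fraction of full scale. A call has exactly 8 rows; each row shifts and turns the commanded pose from where the row before left it, along the tool's axes as they then stand; what a row does not reach is not made up. Full scale, the value 1, is 40 mm for a shift and 0.1 rad for a turn. A row lasts 1/12 s, in which the tool goes at most 41.7 mm and 7.16 degrees, less where a joint would pass 70% of its speed; a pose out of reach is approached as far as the arm can. A call with a number of a shift or a turn outside -1 to 1 is refused whole. A call with a gripper value outside its range is refused whole. "claw" is the gripper's target within -1 to 1 (shut at 1, half-way at 0, fully open at -1), set as the call begins (left out, the last holds). The fingers move at their own pace and stop on an object; the grip force is fixed at half the most. Time passes only in rows, so rows that do not move let the fingers close, or fill a call up. It gives the time, the measured TCP pose, the force, the opening and the grip force at its end, in the units of the state.
- ctrl.get_obs(): the state, without advancing time (a new reading comes with each control period).
- ctrl.camera(name): name is "scene" or "top" or "wrist"; returns a dict with "pixels" (384x512x3 uint8, red, green, blue), "mtx" (3x3 intrinsics, pixels), "k1" (the pictures are not rectified: a ray, as slopes to the right and down, at radius r is drawn at 1 + k1 r^2 times it, then the intrinsics apply), "R" (3x3) and "t" (3): a world point X has camera coordinates R X + t. Camera axes: x right, y down, z forward; pixel columns grow to the right and rows downward; lengths in m; the calibration is good to about 2 mm. A picture is of the moment at which its call begins. There is no depth.
- ctrl.hand_in(): hands the job in; it is judged then, once.
The state is a dict: "time_s": time; "q": joint angles; "dq": joint speeds; "joint_efforts": joint torques, N m; "eef_pos": TCP position; "eef_rot": TCP orientation; "wrist_force": force on the tool from outside, world axes, zero at the start; "torque": the same for the moment, N m; "opening": opening from 0.0 (shut) to 1.0 (fully open); "grasp_force": force on a finger pad.
Only numpy, scipy, OpenCV 4.12 (cv2) and the standard library are available. Lean on these libraries where they do the work, as an engineer would, in place of code of your own. Each camera call takes 0.05 s, during which the arm holds its last target. There are 200 camera calls.

TASK

Fit the steel cross rod into the clamp stand: push its plain end through the eyes of both lugs until the shoulder of its thick end is up against the first lug. Then take the T-handle hex key from its block, seat it fully in the socket of the screw on top of the stand, and only then tighten the screw clockwise until it stops. Leave the rod home and the key standing seated in the screw, and do not disturb the bottles, the beaker or the jar.

Things in the scene. Friction and masses are not known exactly. Their poses are not given: they have to be found in the camera images.
- rod: Steel cross rod, 0.2 kg: a plain stem 12 mm in diameter and 130 mm long with a chamfered tip, and a thick grip 24 mm in diameter and 50 mm long. Origin on the axis at the shoulder where they meet; +x along the stem to the plain end (grip: x = -50 to 0 mm). Centre of mass about 26 mm ahead of the shoulder. Starts level, axis 45 mm above the bench, stem in the rest's notches.
- rod_tip (a point): Centre of the rod's plain end, 130 mm ahead of the shoulder.
- stand: Clamp stand, fixed: grey base 130 x 130 x 15 mm, pedestal and two aluminium lugs 44 mm wide (x), 63 to 107 mm high. Origin under the base's centre, z up. A level eye 16 mm in diameter runs along y through both lugs, 85 mm high: first lug (thin) y = -40 to -28 mm, second (thick, screw on top) y = 0 to 36 mm. The rod enters from -y, moving to +y; both mouths are chamfered there.
- rest: Wooden rest under the rod's stem, fixed, 130 x 50 mm foot, 51 mm high; origin under its centre, x along the rod. Two notched plates 8 mm thick stand at x = -31 and 58 mm; the rod's shoulder starts at x = -40 mm. The rod's grip overhangs freely and can be taken from above.
- holder: Wooden block 60 x 60 x 50 mm, fixed, in whose hole the hex key stands at the start; origin under its centre.
- eye (a point): Centre of the eye's mouth on the outer face of the first lug (stand frame 0, -40, 85 mm); axes as the stand's. With the rod fully home its shoulder lies here and its tip is 130 mm further along +y.
- screw (a joint): Turn of the clamp screw, rad: grows clockwise seen from above; it starts between 0 and 0.25 and reaches a hard stop (tight) at 1.1. Dry friction about 0.05 N m, and it stays where it is left.
- socket (a point): Centre of the floor of the screw's hexagonal socket, 112 mm high, at stand x = 0, y = 18 mm. It turns with the screw: z up on the screw's axis, opposite corners of the hexagon on +x and -x. Socket 18.5 mm across flats, 20 mm deep with a short countersunk mouth; the round steel head, about 38 mm across, tops out 132 mm above the bench.
- key: T-handle hex key, 110 mm tall, 0.22 kg: hexagonal blade 17 mm across flats from the tip to 45 mm, guard disc 34 mm in diameter to 53 mm, round shaft, black cross bar 80 (x) x 16 (y) x 20 mm at 90 to 110 mm. Origin at the tip's centre; z up to the bar, x along the bar; opposite corners of the hexagon on +x and -x. Starts upright, hanging by its disc in the block, tip 5 mm above the bench.
- key_handle (a point): Centre of the key's cross bar, 100 mm above the tip; axes as the key's. Any of six positions 60 degrees apart fits the screw, with about 10 degrees of play either way. Left in the socket, the key stays up by itself, leaning slightly.
- small_bottle: Bystander: small amber bottle, 60 mm across, 130 mm tall. Origin under its base.
- tall_bottle: Bystander: tall amber bottle, 70 mm across, 190 mm tall. Origin under its base.
- beaker: Bystander: glass beaker, 76 mm across, 95 mm tall. Origin under its base.
- jar: Bystander: low white jar, 66 mm across, 50 mm tall. Origin under its base.
Not all that is in view belongs to the job. Leave any green, pink or white look-alike of the key alone.

How it is judged:
By the outcome, as a careful person would: the job done as asked, in the order asked, and still so for the second after the job is handed in, with the robot touching nothing.
It also fails if it takes over 66 s, if anything falls off the work surface, if the arm or the gripper's body presses on something with over 40 N, if the wrist force passes 120 N, or if a joint passes its speed limit or range.

## Working session

There is one attempt and no reset: what is moved stays moved. The work goes in short steps, Python scripts to look and compute and a tool call to move; the robot and the scene stay as the last step left them, time stands still between calls to the robot, and variables do not carry over. Pictures are saved under pics/ and viewed, at most 10 in all, crops included, and the job is handed in when it is done.

Besides the shell and the picture viewer there is one more tool, called after "Request:" as name(argument=value, ...) on one line, values as JSON. carry_out: Moves the arm, as the interface text tells. Shift numbers are shares of 40 mm and turn numbers shares of 0.1 rad, none past 1 either way. Its arguments: {"type":"object","properties":{"plan":{"type":"string"},"claw":{"type":"number"}},"required":["plan"]}

```bash
ls; mkdir -p pics
cat > h.py <<'E'
import numpy as np, cv2, pickle
from bench import ctrl
def shot(n,f=None):
    c=ctrl.camera(n)
    if f: cv2.imwrite('pics/'+f,c['pixels'][:,:,::-1]); pickle.dump(c,open('pics/'+f+'.pkl','wb'))
    return c
def ray(c,u,v):
    K=c['mtx'];d=np.array([(u-K[0,2])/K[0,0],(v-K[1,2])/K[1,1]]);s=d.copy()
    for _ in range(20): s=d/(1+c['k1']*(s@s))
    R=np.array(c['R']);return -R.T@np.array(c['t']),R.T@np.array([s[0],s[1],1])
def onz(c,u,v,z):
    o,d=ray(c,u,v);return o+d*(z-o[2])/d[2]
def proj(c,X):
    p=np.array(c['R'])@np.array(X)+c['t'];s=p[:2]/p[2];s=s*(1+c['k1']*(s@s));K=c['mtx']
    return np.array([K[0,0]*s[0]+K[0,2],K[1,1]*s[1]+K[1,2]])
E
python3 - <<'E'
from h import *
a=shot('scene','s0.png');b=shot('top','t0.png')
for c in(a,b):print(c['mtx'],c['k1'],-np.array(c['R']).T@c['t'])
x=np.vstack([a['pixels'],b['pixels']])[:,:,::-1]
x=np.hstack([a['pixels'],b['pixels']])[:,:,::-1]
o=ctrl.get_obs();print(o)
cv2.imwrite('pics/t0b.png',cv2.resize(b['pixels'][:,:,::-1],(800,600),interpolation=cv2.INTER_CUBIC))
cv2.imwrite('pics/s0b.png',cv2.resize(a['pixels'][:,:,::-1],(800,600),interpolation=cv2.INTER_CUBIC))
E
```

```text
pics
[[398.92982256   0.         248.29126909]
 [  0.         398.92982256 191.54103869]
 [  0.           0.           1.        ]] -0.07154325547039468 [1.29928152 0.5751405  0.80478654]
[[490.61260529   0.         252.08819453]
 [  0.         490.61260529 192.22017574]
 [  0.           0.           1.        ]] -0.007217637681882281 [0.30563307 0.00439193 1.41410377]
{'time_s': 0.1, 'q': array([ 9.22678345e-01,  1.81494062e-01,  1.60790000e+00, -1.06615268e-05,
        1.35380951e+00, -2.06281013e-01]), 'dq': array([ 0.00194931, -0.00208169, -0.00411733, -0.00037993, -0.00096976,
        0.00063357]), 'joint_efforts': array([ 1.28454063e-03, -4.45877302e+01, -3.52239561e+01, -2.26776292e-04,
        4.16359951e-03, -7.82141115e-06]), 'eef_pos': array([0.24551909, 0.51935766, 0.20816279]), 'eef_rot': array([-3.28984272e-04,  2.19124683e-01,  9.75696533e-01, -7.35230049e-04]), 'wrist_force': array([0.97632888, 0.69029499, 0.54515658]), 'torque': array([0.01004588, 0.05084805, 0.01368355]), 'grasp_force': 0.0, 'opening': 1.001119010161743}
```

View pics/t0b.png

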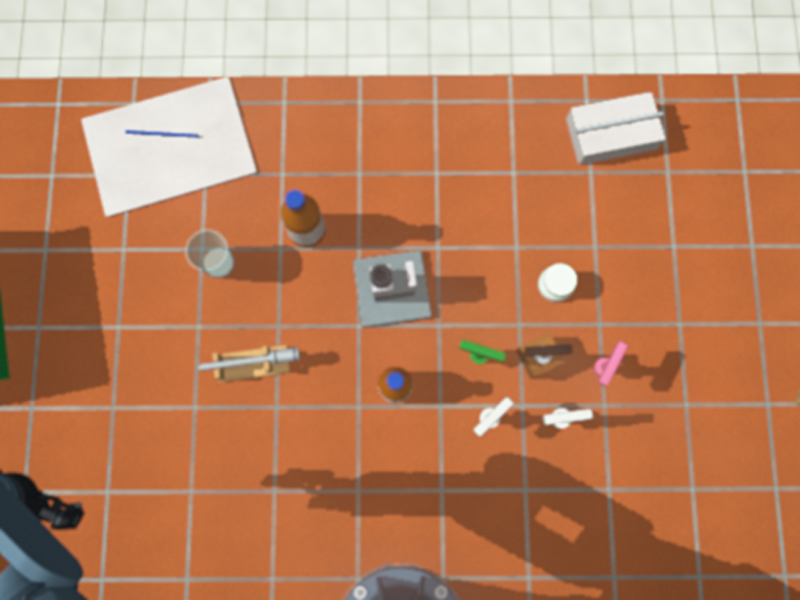

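View pics/s0b.png

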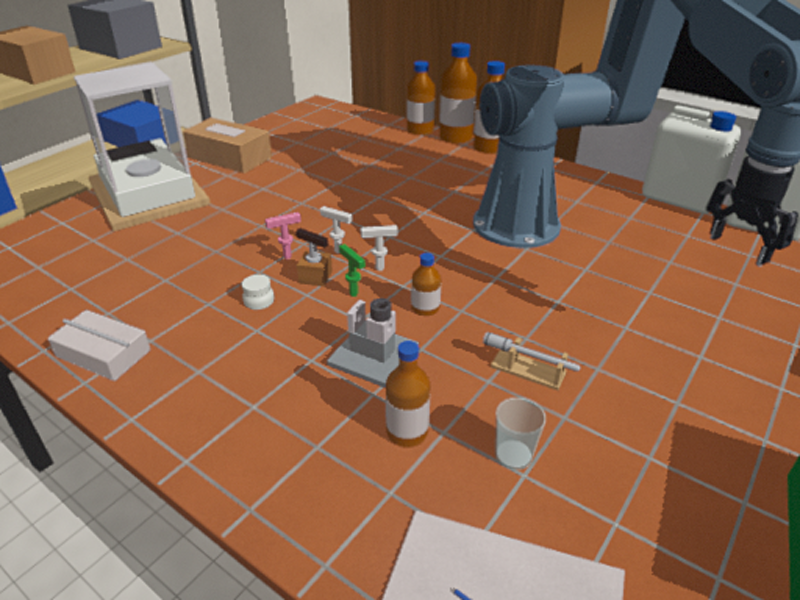

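The top view (800-px scale) shows the rod on its rest, with the tip at (200,366) and the grip at (290,355). The stand is at (392,288), with its thin lug at (410,272) on the right and the screw head at (381,275). The key candidates are black (545,352), green (482,352), pink (612,363), and white (493,416) and (567,417). The black bar in the wooden block fits the description. I'll confirm it in a crop and measure.

Run:
```python
from h import *
b=pickle.load(open('pics/t0.png.pkl','rb'));a=pickle.load(open('pics/s0.png.pkl','rb'))
p=b['pixels'][:,:,::-1]
def crop(p,u0,v0,w,h,k): return cv2.resize(p[v0:v0+h,u0:u0+w],None,fx=k,fy=k,interpolation=cv2.INTER_CUBIC)
A=crop(p,120,155,160,60,5);B=crop(p,285,210,160,60,5)
cv2.imwrite('pics/c0.png',np.vstack([A,B]))
f=.64
for n,u,v,z in [('tip',200,366,.045),('gripend',298,355,.045),('screw',381,275,.132),('key',545,352,.105),('green',482,352,.1),('pink',612,363,.1),('w1',493,416,.1),('w2',567,417,.1),('bl',396,380,.13),('b0',355,263,.015),('b1',422,253,.015),('b2',431,317,.015),('b3',362,326,.015),('jar',560,277,.05),('tall',294,198,.19),('beaker',208,245,.095)]:
    print(n,onz(b,u*f,v*f,z).round(4))
```

```text
tip [0.4598 0.3538 0.045 ]
gripend [0.4789 0.1784 0.045 ]
screw [0.6054 0.0277 0.132 ]
key [ 0.4747 -0.2535  0.105 ]
green [ 0.4758 -0.1459  0.1   ]
pink [ 0.4558 -0.369   0.1   ]
w1 [ 0.3665 -0.1617  0.1   ]
w2 [ 0.3643 -0.2872  0.1   ]
bl [0.4254 0.0027 0.13  ]
b0 [0.6561 0.0786 0.015 ]
b1 [ 0.675  -0.0475  0.015 ]
b2 [ 0.5525 -0.0628  0.015 ]
b3 [0.5361 0.065  0.015 ]
jar [ 0.6194 -0.2976  0.05  ]
tall [0.7247 0.1721 0.19  ]
beaker [0.6703 0.3366 0.095 ]
```

View pics/c0.png

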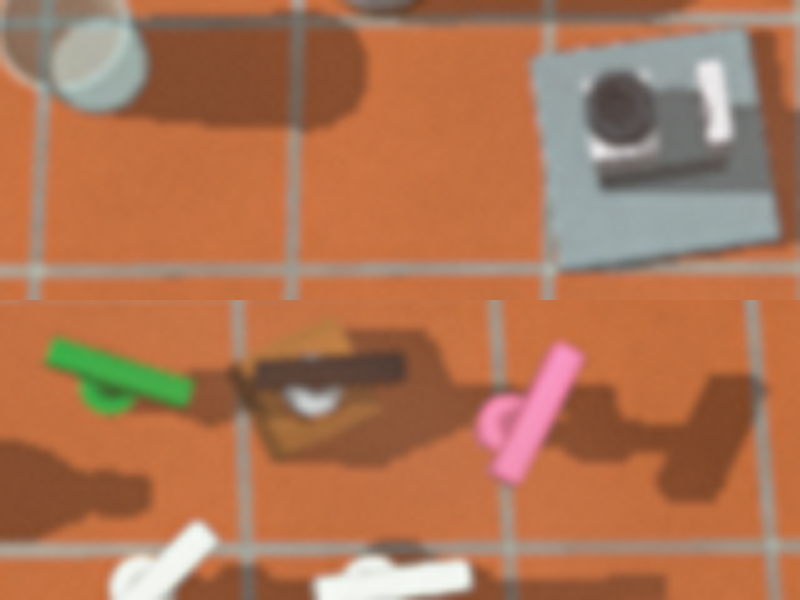

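The crop shows the black bar at crop (330,368), centred over the wooden block and the silver guard disc. The green, pink and white keys have no block, so the black one is the right key. I'll move above the rod's grip now.

Request:
carry_out(plan="0 0 0 0 0 1;0 0 0 0 0 1;0 0 0 0 0 1;0 0 0 0 0 1;0 0 0 0 0 1;0 0 0 0 0 1;0 0 0 0 0 1;0 0 0 0 0 1", claw=-0.2)

```text
time_s: 0.77
eef_pos: [0.2456, 0.5195, 0.2084]
eef_rot: [-0.0, 0.584, 0.812, -0.001]
wrist_force: [0.8, -0.1, -0.1]
opening: 0.596
grasp_force: 0.0
```

Request:
carry_out(plan="0 0 0 0 0 1;0 0 0 0 0 1;0 0 0 0 0 0.2;-0.9 0.5 0 0 0 0;-0.9 0.5 0 0 0 0;-0.9 0.5 0 0 0 0;-0.9 0.5 0 0 0 0;-0.9 0.5 0 0 0 0")

```text
time_s: 1.43
eef_pos: [0.3652, 0.3502, 0.2088]
eef_rot: [-0.0, 0.666, 0.746, -0.0]
wrist_force: [0.8, 0.6, -0.0]
opening: 0.598
grasp_force: 0.0
```

Request:
carry_out(plan="-0.9 0.5 0 0 0 0;-0.9 0.5 0 0 0 0;-0.9 0.5 0 0 0 0;-0.9 0.5 0 0 0 0;-0.9 0.5 0 0 0 0;-0.3 0.2 0 0 0 0;0 0 0 0 0 0;0 0 0 0 0 0")

```text
time_s: 2.1
eef_pos: [0.493, 0.1722, 0.2086]
eef_rot: [-0.001, 0.668, 0.744, -0.0]
wrist_force: [0.2, -0.0, -0.2]
opening: 0.598
grasp_force: 0.0
```

```bash
cat >> h.py <<'E'
from scipy.spatial.transform import Rotation as Ro
def pose():
    o=ctrl.get_obs();q=o['eef_rot'];return np.array(o['eef_pos']),Ro.from_quat([q[1],q[2],q[3],q[0]]),o
def go(pos,yaw):
    """yaw = world angle of tool x; tool down. prints turn first, then shift in units after the turn"""
    p,R,o=pose();c,s=np.cos(yaw),np.sin(yaw)
    T=Ro.from_matrix(np.array([[c,s,0],[s,-c,0],[0,0,-1.]]))
    print('at',p.round(4),'yaw',np.arctan2(*R.as_matrix()[[1,0],0]).round(4),'q',np.round(o['q'],2),'F',o['wrist_force'].round(1),'open',round(o['opening'],3),'gf',round(o['grasp_force'],1),'t',o['time_s'])
    print('turn',((R.inv()*T).as_rotvec()/.1).round(2),'shift',(T.inv().apply(np.array(pos)-p)/.04).round(2))
E
python3 - <<'E'
from h import *
go([.476,.203,.2],np.pi/2+.108)
c=shot('wrist','w1.png')
for n,x in [('g',[.4789,.1784,.045]),('tip',[.4598,.3538,.045])]: print(n,proj(c,x))
cv2.imwrite('pics/w1b.png',cv2.resize(c['pixels'][:,:,::-1],(800,600)))
E
```

```text
at [0.493  0.1722 0.2086] yaw 1.679 q [ 0.11  0.06  1.74  0.    1.34 -0.  ] F [ 0.2 -0.  -0.2] open 0.598 gf 0.0 t 2.1
turn [-0.01 -0.01  0.  ] shift [ 0.81 -0.34  0.21]
g [247.60774846 162.93952594]
tip [245.60776116 -22.55372136]
```

View pics/w1b.png

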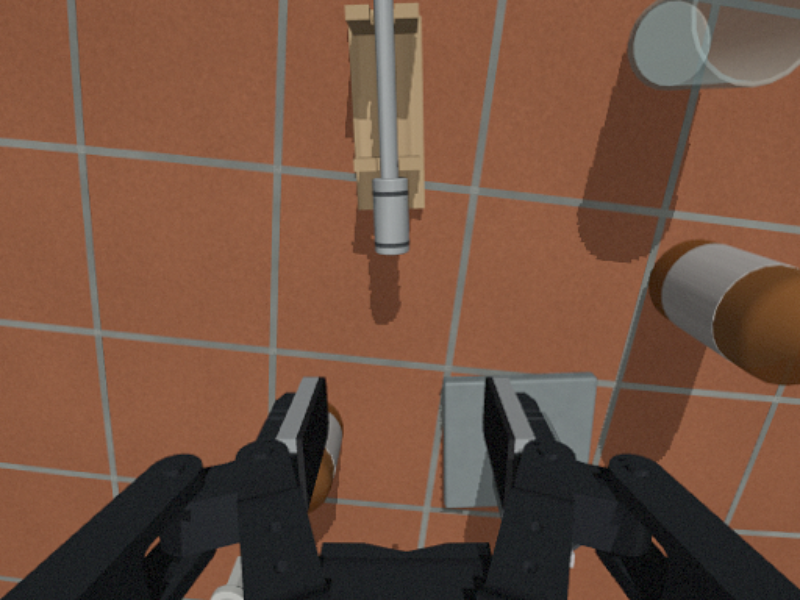

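The wrist view shows the grip from (390,180) to (392,248) and the stem running up to (384,3), with the rest below it.

Run:
```python
from h import *
c=pickle.load(open('pics/w1.png.pkl','rb'));f=.64
P=[onz(c,u*f,v*f,.045) for u,v in [(390.5,180),(392,248),(384,3),(389,165)]]
for p in P:print(p.round(4))
g=(P[0]+P[1])/2;d=P[0]-P[2];print(np.arctan2(-d[1],-d[0]),np.linalg.norm(P[0]-P[1]))
go([*g[:2],.026],np.arctan2(-d[1],-d[0]))
# stand base edges
for u,v in [(445,378),(592,374),(445,509)]:print(onz(c,u*f,v*f,.015).round(4))
```

```text
[0.4764 0.2291 0.045 ]
[0.482  0.1834 0.045 ]
[0.4619 0.3333 0.045 ]
[0.4744 0.2386 0.045 ]
1.7083735204205572 0.046017743932567
at [0.4925 0.1731 0.2086] yaw 1.6804 q [0.11 0.06 1.74 0.   1.34 0.  ] F [-0.3  0.4  0.3] open 0.602 gf 0.0 t 2.15
turn [-0.01 -0.01 -0.28] shift [ 0.87 -0.22  4.56]
[0.5363 0.0732 0.015 ]
[0.6575 0.0898 0.015 ]
[ 0.5546 -0.0601  0.015 ]
```

Request:
carry_out(plan="0.87 -0.22 0 0 0 -0.2;0 0 0.8 0 0 0;0 0 0.8 0 0 0;0 0 0.8 0 0 0;0 0 0.8 0 0 0;0 0 0.8 0 0 0;0 0 0.6 0 0 0;0 0 0 0 0 0")

```text
time_s: 2.82
eef_pos: [0.4748, 0.207, 0.02]
eef_rot: [-0.003, 0.659, 0.752, -0.004]
wrist_force: [-1.3, -0.1, -0.4]
opening: 0.598
grasp_force: 0.0
```

Request:
carry_out(plan="0 0 0 0 0 0;0 0 0 0 0 0;0 0 0 0 0 0;0 0 0 0 0 0;0 0 0 0 0 0;0 0 0 0 0 0;0 0 0 0 0 0;0 0 0 0 0 0", claw=1)

```text
time_s: 3.48
eef_pos: [0.481, 0.2065, 0.0256]
eef_rot: [0.0, 0.66, 0.751, 0.001]
wrist_force: [-3.1, 1.9, 5.1]
opening: 0.201
grasp_force: 53.5
```

Request:
carry_out(plan="0 0 -0.3 0 0 0;0 0 -0.5 0 0 0;0 0 -0.6 0 0 0;0 0 -0.6 0 0 0;0 0 -0.6 0 0 0;0 0 -0.6 0 0 0;0 0 -0.6 0 0 0;0 0 0 0 0 0")

```text
time_s: 4.15
eef_pos: [0.4841, 0.2065, 0.1827]
eef_rot: [0.003, 0.66, 0.751, 0.004]
wrist_force: [2.1, 0.5, -1.4]
opening: 0.195
grasp_force: 51.7
```

Run:
```python
from h import *
go([.635,-.215,.175],np.pi/2+.137)
c=shot('wrist','w2.png')
cv2.imwrite('pics/w2b.png',cv2.resize(c['pixels'][:,:,::-1],(800,600)))
```

```text
at [0.4841 0.2065 0.1827] yaw 1.6995 q [ 0.18  0.09  1.76 -0.    1.28  0.05] F [ 2.1  0.5 -1.4] open 0.195 gf 51.7 t 4.15
turn [ 0.1   0.   -0.08] shift [-10.95   2.3    0.19]
```

View pics/w2b.png

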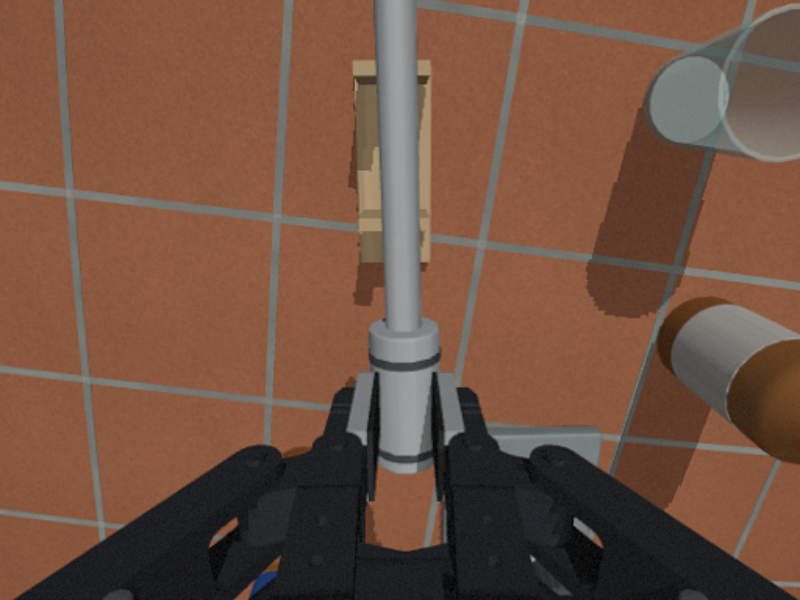

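The rod is gripped mid-grip, with the shoulder at (404,325) and the stem running straight ahead to (396,0). I'll carry it to the approach side of the stand.

Request:
carry_out(plan="-0.5 0 0 0 0 0;-1 0 0 0 0 0;-1 0 0 0 0 0;-1 0 0 0 0 0;-1 0 0 0 0 0;-1 0 0 0 0 0;-1 0 0 0 0 0;-1 0 0 0 0 0")

```text
time_s: 4.87
eef_pos: [0.518, -0.0932, 0.1751]
eef_rot: [-0.001, 0.66, 0.751, -0.001]
wrist_force: [1.5, -0.5, -2.1]
opening: 0.197
grasp_force: 51.6
```

Request:
carry_out(plan="-1 0 0 0 0 0;-1 0 0 0 0 0;-0.8 0.4 0 0 0 0;-0.5 0.6 0 0 0 0;0 0.6 0 0 0 0;0 0.5 0 0 0 0;0 0.2 0 0 0 0;0 0 0 0 0 0")

```text
time_s: 5.53
eef_pos: [0.6275, -0.2098, 0.1745]
eef_rot: [-0.001, 0.66, 0.751, -0.0]
wrist_force: [-0.8, -0.3, -2.0]
opening: 0.198
grasp_force: 51.6
```

Run:
```python
from h import *
go([.635,-.215,.175],np.pi/2+.137)
c=shot('wrist','w3.png');s=shot('scene','s3.png');t=shot('top','t3.png')
W=cv2.resize(c['pixels'],(800,600))[:380,:]
S=cv2.resize(s['pixels'][150:260,160:310],(400,293),interpolation=3);T=cv2.resize(t['pixels'][150:220,200:340],(400,200),interpolation=3)
B=np.zeros((220,800,3),np.uint8);
S=cv2.resize(s['pixels'][130:240,170:370],(400,220),interpolation=3);T=cv2.resize(t['pixels'][145:222,215:355],(400,220),interpolation=3)
cv2.imwrite('pics/m3.png',np.vstack([W,np.hstack([S,T])])[:,:,::-1])
```

```text
at [ 0.6275 -0.2098  0.1745] yaw 1.7006 q [-0.5   0.4   1.4  -0.    1.34 -0.63] F [-0.8 -0.3 -2. ] open 0.198 gf 51.6 t 5.5333
turn [-0.02 -0.01 -0.07] shift [-0.15  0.17 -0.01]
```

View pics/m3.png

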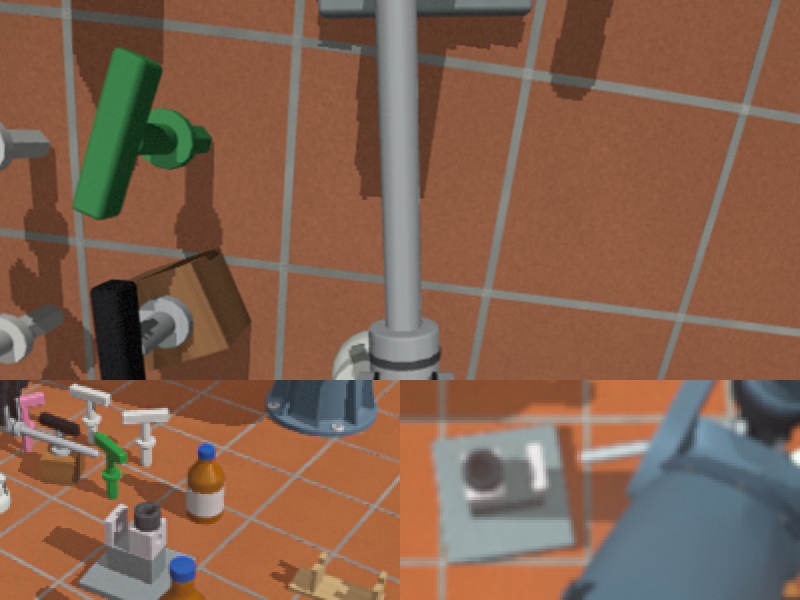

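The wrist view shows the stem straight ahead and the stand's front base edge from (320,13) to (530,12). In the top inset the stem tip is at (583,457), just right of the thin lug. I'll fit the stand pose by silhouette in both fixed cameras and compare it with the held rod.

```bash
cat > fit.py <<'E'
from h import *
from scipy.optimize import minimize
def box(x0,x1,y0,y1,z0,z1): return np.array([[x,y,z] for x in(x0,x1) for y in(y0,y1) for z in(z0,z1)])/1000
a=np.linspace(0,2*np.pi,24,endpoint=False)
head=np.array([[19*np.cos(t),18+19*np.sin(t),z] for t in a for z in(107,132)])/1000
parts=[box(-65,65,-65,65,0,15),box(-22,22,-40,-28,63,107),box(-22,22,0,36,63,107),box(-22,22,-40,36,15,63),head]
S=4
def sil(c,pts_list,roi):
    u0,v0,w,h=roi;m=np.zeros((h*S,w*S),np.uint8)
    for P in pts_list:
        q=np.array([proj(c,p) for p in P]);q=((q-[u0-.5,v0-.5])*S*16).astype(np.int32)
        cv2.fillConvexPoly(m,cv2.convexHull(q),255,shift=4)
    return cv2.resize(m,(w,h),interpolation=cv2.INTER_AREA)/255.
def fit(c,roi,maskf,x0,parts=parts,ign=None):
    u0,v0,w,h=roi;im=c['pixels'][v0:v0+h,u0:u0+w];M=maskf(im).astype(float)
    W=np.ones_like(M) if ign is None else 1.-ign(im)
    def f(x):
        k,s=np.cos(x[2]),np.sin(x[2]);R=np.array([[k,-s,0],[s,k,0],[0,0,1]])
        return (W*(sil(c,[P@R.T+[x[0],x[1],0] for P in parts],roi)-M)**2).sum()
    r=min((minimize(f,np.array(x0)+d,method='Nelder-Mead',options=dict(initial_simplex=np.array(x0)+d+np.array([[0,0,0],[.006,0,0],[0,.006,0],[0,0,.05]]),xatol=1e-4,fatol=.01)) for d in ([0,0,0],[.003,-.003,.02])),key=lambda r:r.fun)
    return r.x.round(4),round(r.fun,1),M.sum()
def gray(im):
    hsv=cv2.cvtColor(im,cv2.COLOR_RGB2HSV);return hsv[:,:,1]<110
E
python3 - <<'E'
from fit import *
t=pickle.load(open('pics/t0.png.pkl','rb'));s=pickle.load(open('pics/s0.png.pkl','rb'))
T0=[.605,.01,.137]
roi=(221,155,62,60);print('top',fit(t,roi,gray,T0))
roi=(205,185,48,65);
# scene: ignore tall bottle region = high saturation / label: restrict ROI to left of bottle
print('scene',fit(s,roi,gray,T0))
for c,r in((t,(221,155,62,60)),(s,roi)):
    M=gray(c['pixels'][r[1]:r[1]+r[3],r[0]:r[0]+r[2]]);print('\n'.join(''.join('#' if v else '.' for v in row) for row in M[::3]))
E
```

```text
top (array([0.6099, 0.0107, 0.1528]), np.float64(561.8), np.float64(2580.0))
scene (array([0.6089, 0.0114, 0.1218]), np.float64(219.5), np.float64(1841.0))
.......###................................................###.
##############################################################
.......###.........................##############.........###.
.......####...####################################........###.
.....#############################################........###.
.....##############################################.......###.
.....##############################################.......###.
......##############################################......###.
......##############################################......###.
.......##############################################.....###.
.......##############################################.....###.
.......###############################################....###.
.......###############################################....###.
.......################################################...###.
.......################################################...###.
[... 693 characters left out ...]
##############
..................##############################
................################################
............###...##############################
........####...#################################
.....###....####################################
.###.....#######################################
#......#########################################
....############################################
#....###########################################
..####.....#####################################
.......#####.......##########################...
.............####..........################.....
..................#####...........########......
........................####.........###........
```

Run:
```python
from fit import *
import fit as F
t=pickle.load(open('pics/t0.png.pkl','rb'));s=pickle.load(open('pics/s0.png.pkl','rb'))
op=lambda im:cv2.morphologyEx(gray(im).astype(np.uint8),cv2.MORPH_OPEN,cv2.getStructuringElement(cv2.MORPH_ELLIPSE,(5,5)))
T0=[.608,.011,.137]
print('top',fit(t,(222,158,57,54),op,T0))
roi=(205,185,55,65)
def ign(im):
    m=np.zeros(im.shape[:2]);m[30:,38:]=1;m[:6,:]=1;return m
print('scene',fit(s,roi,op,T0,ign=ign))
# held rod in top (t3): where FK says tip is; and actual row/col profile
t3=pickle.load(open('pics/t3.png.pkl','rb'));s3=pickle.load(open('pics/s3.png.pkl','rb'));w3=pickle.load(open('pics/w3.png.pkl','rb'))
p,R,o=pose();ex=R.as_matrix()[:,0];print(R.as_matrix().round(4))
pr=lambda x:p+R.apply([x,0,-.0194])
for n,c in(('t',t3),('s',s3)):
    print(n,'tip',proj(c,pr(.155)).round(1),'x.12',proj(c,pr(.12)).round(1),'x.10',proj(c,pr(.10)).round(1))
print('w',[proj(w3,pr(x)).round(1) for x in(.025,.06,.1)])
g=t3['pixels'].astype(int);print(cv2.cvtColor(t3['pixels'],cv2.COLOR_RGB2HSV)[164:182,274:300,1])
h=cv2.cvtColor(s3['pixels'],cv2.COLOR_RGB2HSV)[158:178,205:228,1];print(h)
```

```text
top (array([0.61  , 0.0109, 0.1563]), np.float64(171.0), np.float64(2188.0))
scene (array([0.6095, 0.0117, 0.1319]), np.float64(27.6), np.float64(1737.0))
[[-1.290e-01  9.916e-01 -2.300e-03]
 [ 9.916e-01  1.290e-01  6.000e-04]
 [ 9.000e-04 -2.200e-03 -1.000e+00]]
t tip [276.2 170. ] x.12 [289.8 168.2] x.10 [297.5 167.2]
s tip [218.4 164.8] x.12 [208.  161.6] x.10 [202.2 159.8]
w [array([257. , 208.4]), array([256.9, 138.1]), array([256.7,  44.7])]
[[159 162 166 162 130  74  49  87 144 167 167 168 165 166 167 166 166 168
  167 167 168 168 167 167 167 167]
 [158 161 166 163 130  76  50  88 144 168 168 166 167 167 169 168 167 169
  167 166 163 157 152 145 137 129]
 [156 162 166 163 130  75  53  91 145 167 169 168 166 164 161 155 147 141
  135 128 119 107  93  77  62  48]
 [152 159 165 162 131  79  53  90 142 155 149 141 135 125 116 102  84  69
   59  46  37  30  19   7   1   6]
 [152 157 163 159 127  73  44  70 102 101  84  68  58  46  36  25  13   3
    3   6   9  11  13  15  18  18]
 [150 155 157 143  98  44  15  20  32  27  13   3   4   6   9  11  15  16
   17  17  17  18  17  17  16
[... 2555 characters left out ...]
 80 129 135 137 121]
 [164 160 152 144 147 157 154 159 162 162 159 160 167 166 139  67  30  82
  104 133 126 140 140]
 [154 155 162 142 165 156 161 160 164 157 160 164 156 134  70  24  86 152
  129 141 126 140 139]
 [160 161 151 141 147 152 158 164 159 165 166 140  70  23  63 121 155 166
  123 138 127 143 143]
 [155 153 137 129 152 158 155 168 165 165 134  73  23  88 151 167 162 144
  139 135 148 162 161]
 [160 159 148 138 151 162 166 165 149  97  18  22  92 152 165 164 130 141
  130 135 153 161 169]
 [156 156 147 140 161 167 167 137  74  31  88 144 157 164 162 158 143 184
  142 133 144 160 169]
 [153 145 146 149 161 148 125  49  26  90 153 166 162 165 165 161 135 194
  176 160 162 167 170]]
```

```bash
cat > rodfit.py <<'E'
from fit import *
from scipy.optimize import least_squares
t3,s3,w3=[pickle.load(open('pics/%s3.png.pkl'%k,'rb')) for k in'tsw']
p,R,o=pose()
# measured stem centres; (cam, col/row known axis, value)
obs=[(t3,0,283,170.7),(t3,0,290,169.6),(t3,0,297,168.5),(s3,0,208,163.5),(s3,0,212,164.6),(s3,0,216,166.0),(w3,1,205,257.8),(w3,1,45,254.4),(w3,1,128,256.4)]
cid={id(t3):0,id(s3):1,id(w3):2}
def line(x,yw,pt,y0,z0): 
    return p+R.apply([x,y0-yw*(x-.0),-.0194+z0+pt*x])
def res(v):
    yw,pt,y0,z0=v[:4];b=v[4:7];r=[]
    for c,k,a,m in obs:
        A,B=[proj(c,line(x,yw,pt,y0,z0)) for x in(.03,.14)]
        A,B=[proj(c,line(x,yw,pt,y0,z0)) for x in((.03,.10) if c is w3 else (.08,.15))]
        r.append((A[1-k]+(B-A)[1-k]*(a-A[k])/(B-A)[k]-m+b[cid[id(c)]])/.3)
    return r+list(b/1.)+[y0/.0007,z0/.001,yw/.03,pt/.03]
v=least_squares(res,np.zeros(7)).x
print('yaw off %.4f droop %.4f y0 %.4f z0(+down) %.4f cambias t,s,w'%tuple(v[:4]),v[4:].round(2),np.round(np.array(res(v))[:9]*.3,2))
# stand front base edge in wrist: predicted vs seen (204.8,8.3)-(339.2,7.7), top edge of base front
k,s=np.cos(.135),np.sin(.135)
for z in(0,.015): print(z,[proj(w3,[.6095+k*x+s*.065,.0115+s*x-k*.065,z]).round(1) for x in(-.065,.065)])
E
python3 rodfit.py
```

```text
yaw off 0.0184 droop 0.0320 y0 0.0006 z0(+down) 0.0003 cambias t,s,w [0.42 0.97 0.61] [-0.02 -0.01 -0.01 -0.14  0.07 -0.01  0.01  0.11 -0.18]
0 [array([205.7,  13.5]), array([337.1,  13. ])]
0.015 [array([203. ,   9.6]), array([340.9,   9. ])]
```

```bash
cat >> h.py <<'E'
YAW=.135; EYE=np.array([.609+.04*np.sin(YAW),.0115-.04*np.cos(YAW),.085]); D=np.array([-np.sin(YAW),np.cos(YAW),0])
RD=np.array([1,-.0184,.032]); R0=np.array([0,.0006,-.0191])
def rod(back):
    p,R,o=pose(); d=R.apply(RD); tip=p+R.apply(R0+.155*RD)
    print('rodyaw err',(np.arctan2(d[1],d[0])-np.pi/2-YAW).round(4),'slope',d[2].round(4),'tip',tip.round(4))
    y=-np.array([np.cos(YAW),np.sin(YAW),0]); 
    e=EYE-back*D-tip; print('along,lateral(tool y),up mm',(1e3*np.array([e@D,-e@y,e[2]])).round(1),'F',o['wrist_force'].round(1),'M',o['torque'].round(2),'t',o['time_s'])
E
python3 -c "
from h import *
rod(.02)"
```

```text
rodyaw err 0.0128 slope -0.031 tip [ 0.6038 -0.0565  0.1902]
along,lateral(tool y),up mm [   6.7   14.3 -105.2] F [-0.5  1.  -2.4] M [-0.12 -0.02  0.03] t 5.6833
```

Request:
carry_out(plan="0 0 0 0 0.32 0.13;0 0 0 0 0 0;0 0 0 0 0 0;0 0 0 0 0 0;0 0 0 0 0 0;0 0 0 0 0 0;0 0 0 0 0 0;0 0 0 0 0 0")

```text
time_s: 6.35
eef_pos: [0.6273, -0.2102, 0.177]
eef_rot: [-0.012, 0.665, 0.747, 0.01]
wrist_force: [-0.4, -0.1, -2.1]
opening: 0.196
grasp_force: 51.7
```

```bash
python3 -c "
from h import *
rod(.02)"
```

```text
rodyaw err -0.0004 slope -0.0002 tip [ 0.6072 -0.057   0.1961]
along,lateral(tool y),up mm [   7.6   11.  -111.1] F [-0.4 -0.1 -2.1] M [-0.16 -0.02 -0.02] t 6.35
```

Request:
carry_out(plan="0 0.28 0.3 0 0 0;0 0 0.5 0 0 0;0 0 0.5 0 0 0;0 0 0.5 0 0 0;0 0 0.5 0 0 0;0 0 0.48 0 0 0;0 0 0 0 0 0;0 0 0 0 0 0")

```text
time_s: 7.02
eef_pos: [0.6371, -0.2049, 0.0646]
eef_rot: [-0.013, 0.665, 0.747, 0.01]
wrist_force: [0.4, 0.6, -1.6]
opening: 0.195
grasp_force: 51.7
```

Run:
```python
from h import *
rod(.02)
t=shot('top','t4.png');s=shot('scene','s4.png');c=shot('wrist','w4.png')
p,R,o=pose();tp=p+R.apply(R0+.155*RD);m=p+R.apply(R0+.11*RD);print('pred t',proj(t,tp),proj(t,m),'s',proj(s,tp),proj(s,m))
T=cv2.resize(t['pixels'][155:215,225:305],(400,300),interpolation=3);S=cv2.resize(s['pixels'][175:235,180:260],(400,300),interpolation=3)
W=cv2.resize(c['pixels'][:150],(800,234),interpolation=3)
cv2.imwrite('pics/m4.png',np.vstack([np.hstack([T,S]),W])[:,:,::-1])
```

```text
rodyaw err -0.0004 slope 0.0018 tip [ 0.617  -0.0517  0.084 ]
along,lateral(tool y),up mm [3.7 0.6 1. ] F [ 0.4  0.6 -1.6] M [-0.07 -0.02  0.04] t 7.0167
pred t [273.15676401 174.76875931] [289.18041885 172.58199657] s [218.38281402 198.27090506] [205.62611176 193.80124158]
```

View pics/m4.png

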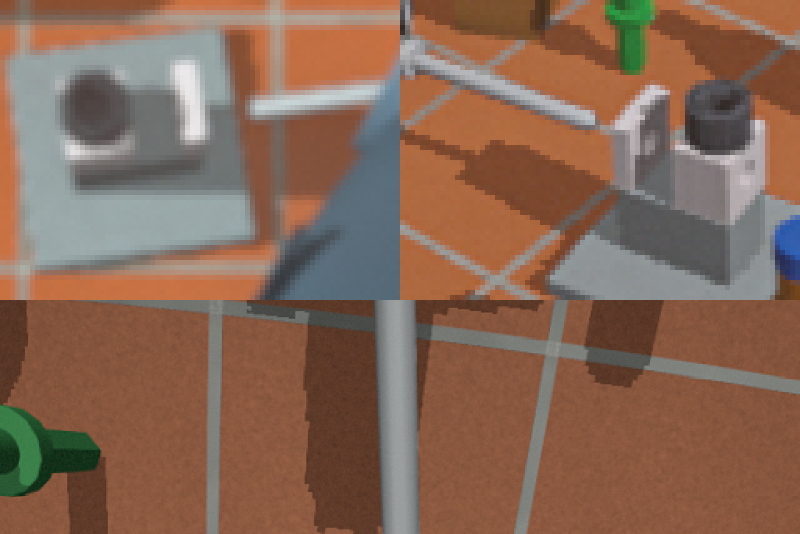

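The insets show the tip at (250,108) in the top view and (595,122) in the scene view. Extended, the rod line meets the eye seen at (650,143) to within about 2 mm. I'll shift it 1.5 mm sideways and enter gently.

Request:
carry_out(plan="0 0.04 0 0 0 0;0.2 -0.004 0.006 0 0 0;0.2 -0.004 0.006 0 0 0;0.2 -0.004 0.006 0 0 0;0.15 -0.002 0.005 0 0 0;0.1 -0.002 0.003 0 0 0;0 0 0 0 0 0;0 0 0 0 0 0")

```text
time_s: 7.83
eef_pos: [0.6351, -0.1711, 0.066]
eef_rot: [-0.012, 0.665, 0.747, 0.011]
wrist_force: [-0.0, 0.3, -2.5]
opening: 0.194
grasp_force: 51.7
```

```bash
python3 -c "
from h import *
rod(0)"
```

```text
rodyaw err 0.0001 slope -0.0001 tip [ 0.6149 -0.018   0.0851]
along,lateral(tool y),up mm [-10.   -1.9  -0.1] F [-0.   0.3 -2.5] M [-0.15 -0.01 -0.02] t 7.8333
```

Request:
carry_out(plan="0.15 -0.003 0.005 0 0 0;0.2 -0.004 0.006 0 0 0;0.2 -0.004 0.006 0 0 0;0.15 -0.003 0.005 0 0 0;0 0 0 0 0 0;0 0 0 0 0 0;0 0 0 0 0 0;0 0 0 0 0 0")

```text
time_s: 8.5
eef_pos: [0.6313, -0.1441, 0.066]
eef_rot: [-0.012, 0.665, 0.747, 0.011]
wrist_force: [0.3, -0.5, -2.3]
opening: 0.196
grasp_force: 51.7
```

Request:
carry_out(plan="0.1 -0.002 0.003 0 0 0;0.1 -0.002 0.003 0 0 0;0.1 -0.002 0.003 0 0 0;0.1 -0.002 0.003 0 0 0;0 0 0 0 0 0;0 0 0 0 0 0;0 0 0 0 0 0;0 0 0 0 0 0")

```text
time_s: 9.17
eef_pos: [0.6291, -0.1281, 0.066]
eef_rot: [-0.012, 0.665, 0.747, 0.011]
wrist_force: [0.2, 0.4, -2.7]
opening: 0.202
grasp_force: 51.7
```

```bash
python3 -c "
from h import *
rod(0)"
```

```text
rodyaw err -0.0007 slope -0.0001 tip [0.609  0.0251 0.0851]
along,lateral(tool y),up mm [-53.5  -1.9  -0.1] F [ 0.2  0.4 -2.7] M [-0.12  0.03 -0.05] t 9.1667
```

Request:
carry_out(plan="0.2 -0.004 0.006 0 0 0;0.2 -0.004 0.006 0 0 0;0.25 -0.005 0.008 0 0 0;0.25 -0.005 0.008 0 0 0;0.25 -0.005 0.008 0 0 0;0.2 -0.004 0.006 0 0 0;0.15 -0.003 0.005 0 0 0;0.1 -0.002 0.003 0 0 0")

```text
time_s: 9.83
eef_pos: [0.6202, -0.0632, 0.066]
eef_rot: [-0.012, 0.664, 0.747, 0.011]
wrist_force: [-0.7, -0.6, -2.2]
opening: 0.194
grasp_force: 51.7
```

Request:
carry_out(plan="0.05 -0.001 0.002 0 0 0;0.05 -0.001 0.002 0 0 0;0.05 -0.001 0.002 0 0 0;0.05 -0.001 0.002 0 0 0;0.03 0 0 0 0 0;0.03 0 0 0 0 0;0.03 0 0 0 0 0;0 0 0 0 0 0")

```text
time_s: 10.5
eef_pos: [0.6189, -0.0528, 0.066]
eef_rot: [-0.012, 0.665, 0.747, 0.011]
wrist_force: [0.3, -0.4, -1.8]
opening: 0.194
grasp_force: 51.7
```

```bash
python3 -c "
from h import *
rod(-.13)"
```

```text
rodyaw err -0.0006 slope 0.0001 tip [0.5987 0.1003 0.0851]
along,lateral(tool y),up mm [ 0.6 -1.8 -0.1] F [ 0.3 -0.4 -1.8] M [-0.1   0.01  0.01] t 10.5
```

Request:
carry_out(plan="0.03 0 0.001 0 0 0;0 0 0 0 0 0;0.03 0 0.001 0 0 0;0 0 0 0 0 0;0.02 0 0.001 0 0 0;0 0 0 0 0 0;0 0 0 0 0 0;0 0 0 0 0 0")

```text
time_s: 11.17
eef_pos: [0.6185, -0.0498, 0.066]
eef_rot: [-0.012, 0.665, 0.747, 0.011]
wrist_force: [-0.5, -0.4, -2.0]
opening: 0.199
grasp_force: 51.7
```

Request:
carry_out(plan="0.03 0 0.001 0 0 0;0 0 0 0 0 0;0.02 0 0.001 0 0 0;0 0 0 0 0 0;0.02 0 0.001 0 0 0;0 0 0 0 0 0;0 0 0 0 0 0;0 0 0 0 0 0")

```text
time_s: 11.83
eef_pos: [0.6185, -0.0493, 0.0661]
eef_rot: [-0.011, 0.665, 0.747, 0.01]
wrist_force: [-0.0, -8.3, -3.3]
opening: 0.201
grasp_force: 51.2
```

Request:
carry_out(plan="0.03 0 0 0 0 0;0 0 0 0 0 0;0.03 0 0 0 0 0;0 0 0 0 0 0;0 0 0 0 0 0;0 0 0 0 0 0;0 0 0 0 0 0;0 0 0 0 0 0")

```text
time_s: 12.5
eef_pos: [0.6186, -0.0492, 0.0662]
eef_rot: [-0.009, 0.665, 0.747, 0.009]
wrist_force: [-0.0, -16.0, -5.3]
opening: 0.2
grasp_force: 50.5
```

Run:
```python
from h import *
rod(-.13)
s=shot('scene','s5.png');c=shot('wrist','w5.png')
S=cv2.resize(s['pixels'][160:240,180:287],(800,600),interpolation=3)[:,:400] 
S=cv2.resize(s['pixels'][170:260,190:290],(400,360),interpolation=3);W=cv2.resize(c['pixels'],(400,300));W=np.vstack([W,np.zeros((60,400,3),np.uint8)])
cv2.imwrite('pics/m5.png',np.hstack([S,W])[:,:,::-1])
```

```text
rodyaw err -0.0015 slope -0.0066 tip [0.5985 0.1041 0.0842]
along,lateral(tool y),up mm [-3.2 -2.1  0.8] F [ -0.  -16.   -5.3] M [-2.87 -0.19 -0.02] t 12.5
```

View pics/m5.png

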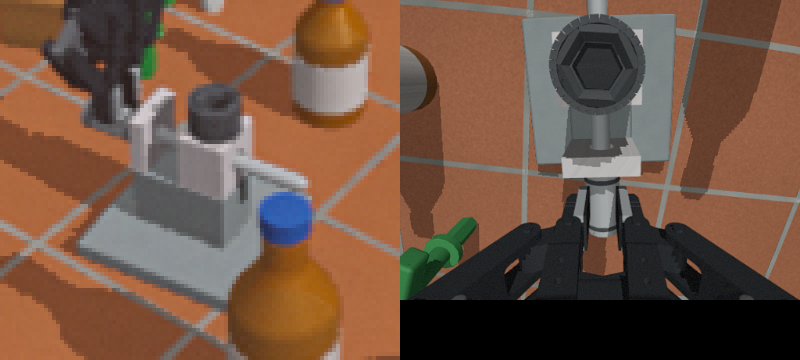

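The left inset shows the rod through both lugs with its tip out at (305,183). The wrist inset shows the shoulder against the first lug at (600,180) and the screw socket at (597,68). I'll release, rise, and work out the socket pose and key pose.

Request:
carry_out(plan="0 0 0 0 0 0;0 0 0 0 0 0;0 0 0 0 0 0;0 0 0 0 0 0;0 0 0 0 0 0;0 0 0 0 0 0;0 0 -0.2 0 0 0;0 0 -0.4 0 0 0", claw=-0.2)

```text
time_s: 13.27
eef_pos: [0.6163, -0.0447, 0.0885]
eef_rot: [-0.014, 0.665, 0.747, 0.01]
wrist_force: [0.5, -0.6, -0.2]
opening: 0.598
grasp_force: 0.0
```

Request:
carry_out(plan="0 0 -0.6 0 0 0;0 0 -0.8 0 0 0;0 0 -0.8 0 0 0;0 0 -0.8 0 0 0;-0.5 0 -0.4 0 0 0;-0.4 0 0 0 -0.32 0;0 0 0 0 0 0;0 0 0 0 0 0")

```text
time_s: 13.93
eef_pos: [0.6224, -0.0852, 0.225]
eef_rot: [-0.001, 0.665, 0.747, 0.0]
wrist_force: [-0.1, -0.9, 0.2]
opening: 0.6
grasp_force: 0.0
```

Run:
```python
from h import *
t=pickle.load(open('pics/t0.png.pkl','rb'));w=pickle.load(open('pics/w5.png.pkl','rb'))
g=t['pixels'].max(2)[205:240,325:380];n,l,st,ce=cv2.connectedComponentsWithStats((g<75).astype(np.uint8))
i=1+np.argmax(st[1:,4]);ys,xs=np.where(l==i);r=cv2.minAreaRect(np.c_[xs+325,ys+205].astype(np.float32));b=cv2.boxPoints(r)
print(st[i],r);P=np.array([onz(t,*q,.113) for q in b]);print(P.round(4),P.mean(0).round(4))
c=shot('wrist','w6.png');go(P.mean(0)[:2].tolist()+[.22],np.pi/2+.1)
cv2.imwrite('pics/m6.png',np.hstack([cv2.resize(w['pixels'][5:85,205:305],(400,320),interpolation=3),cv2.resize(c['pixels'],(400,300))[:,:] if 0 else np.vstack([cv2.resize(c['pixels'],(400,300)),np.zeros((20,400,3),np.uint8)])])[:,:,::-1])
```

```text
Traceback (most recent call last):
ValueError: attempt to get argmax of an empty sequence
```

Run:
```python
from h import *
t=pickle.load(open('pics/t0.png.pkl','rb'));w=pickle.load(open('pics/w5.png.pkl','rb'))
f=lambda x,y:onz(t,285+x/5-.4,210+(y-300)/5-.4,.113)
A,B=f(258,373),f(405,363);print(A,B,(A+B)/2,np.linalg.norm(A-B));d=A-B;yw=np.arctan2(d[1],d[0]);print('bar yaw',yw)
c=shot('wrist','w6.png');go([*((A+B)/2)[:2],.22],yw)
cv2.imwrite('pics/m6.png',np.hstack([cv2.resize(w['pixels'][5:85,205:305],(400,320),interpolation=3),np.vstack([cv2.resize(c['pixels'],(400,300)),np.zeros((20,400,3),np.uint8)])])[:,:,::-1])
```

```text
[ 0.47675063 -0.21844428  0.113     ] [ 0.48179043 -0.2972012   0.113     ] [ 0.47927053 -0.25782274  0.113     ] 0.07891800576501456
bar yaw 1.6347010543645681
at [ 0.6221 -0.0846  0.2243] yaw 1.6867 q [-0.32  0.29  1.45  0.    1.41 -0.44] F [0.1 0.4 1.2] open 0.6 gf 0.0 t 13.9833
turn [-0.01 -0.02  0.52] shift [-4.09 -3.84  0.11]
```

View pics/m6.png

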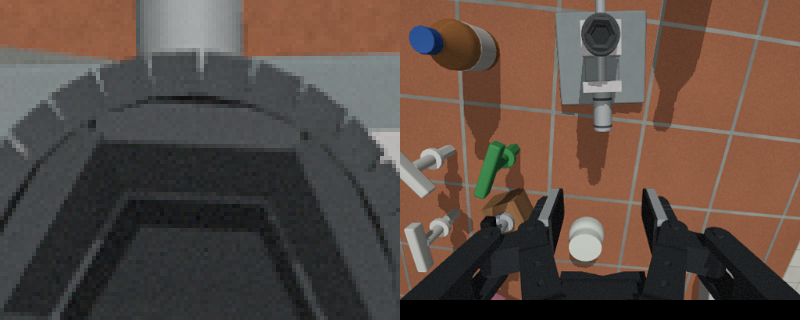

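In the crop, the hexagon's far flat runs from (95,143) to (300,152) at the rim and from (133,195) to (265,207) at the floor. The right inset shows the rod still home after release. I'll compute the socket pose while moving over the key.

Run:
```python
from h import *
w=pickle.load(open('pics/w5.png.pkl','rb'))
f=lambda x,y,z:onz(w,205+x/4-.375,5+y/4-.375,z)
for a,b,z,h in[((95,143),(300,152),.1315,.0095),((133,195),(265,207),.112,.00925)]:
    A,B=f(*a,z),f(*b,z);d=(B-A)[:2];L=np.linalg.norm(d);d/=L;n=np.array([d[1],-d[0]])
    print('yaw',np.arctan2(d[1],d[0]).round(4),'L',L.round(4),'centre',((A+B)[:2]/2+n*L*np.sqrt(3)/2).round(4),((A+B)[:2]/2+n*h).round(4))
print('model socket',(EYE+.058*D).round(4))
```

```text
yaw 0.0738 L 0.0155 centre [0.6069 0.0301] [0.6066 0.034 ]
yaw 0.0298 L 0.0121 centre [0.6061 0.0319] [0.6061 0.0331]
model socket [0.6066 0.0293 0.085 ]
```

Request:
carry_out(plan="-0.9 0 0 0 0 0.5;-1 -0.4 0 0 0 0;-1 -0.8 0 0 0 0;-0.8 -0.8 0 0 0 0;-0.4 -0.8 0 0 0 0;0 -0.8 0 0 0 0;0 -0.2 0 0 0 0;0 0 0 0 0 0")

```text
time_s: 14.65
eef_pos: [0.49, -0.2463, 0.224]
eef_rot: [-0.001, 0.684, 0.729, 0.0]
wrist_force: [0.5, 0.2, 0.3]
opening: 0.601
grasp_force: 0.0
```

Run:
```python
from h import *
go([.4793,-.2578,.22],1.6347)
c=shot('wrist','w7.png');s=shot('scene','s7.png')
P=[[.4768,-.2184,.115],[.4818,-.2972,.115]];print([proj(c,x).round(1) for x in P])
# dark low-saturation bar in wrist view
im=c['pixels'];hsv=cv2.cvtColor(im,cv2.COLOR_RGB2HSV)
for r in range(40,384,14): 
    x=np.where((im[r].max(1)<60)&(im[r].astype(int).ptp(1) if hasattr(im,'ptp') else np.ptp(im[r].astype(int),axis=1)<25))[0]
    x=x[(x>150)&(x<350)];print(r,(x.min(),x.max(),len(x)) if len(x) else '-')
```

```text
at [ 0.49   -0.2463  0.224 ] yaw 1.635 q [-0.68  0.11  1.66  0.    1.38 -0.75] F [0.5 0.2 0.3] open 0.601 gf 0.0 t 14.65
turn [-0.02 -0.02  0.  ] shift [-0.27 -0.29  0.1 ]
[array([247.4, 153.3]), array([248.2, 233.2])]
40 -
54 -
68 -
82 -
96 -
110 -
124 -
138 (np.int64(260), np.int64(260), 1)
152 (np.int64(239), np.int64(255), 17)
166 (np.int64(238), np.int64(254), 17)
180 (np.int64(239), np.int64(255), 17)
194 (np.int64(239), np.int64(254), 16)
208 (np.int64(239), np.int64(254), 16)
222 (np.int64(239), np.int64(254), 16)
236 -
250 (np.int64(201), np.int64(317), 16)
264 (np.int64(173), np.int64(345), 47)
278 (np.int64(165), np.int64(349), 58)
292 (np.int64(151), np.int64(349), 91)
306 (np.int64(151), np.int64(349), 85)
320 (np.int64(151), np.int64(349), 77)
334 (np.int64(151), np.int64(349), 76)
348 (np.int64(154), np.int64(349), 140)
362 (np.int64(155), np.int64(349), 195)
376 (np.int64(156), np.int64(349), 194)
```

Run:
```python
from h import *
c=pickle.load(open('pics/w7.png.pkl','rb'));im=c['pixels'].astype(int)
m=(im.max(2)<60)&(np.ptp(im,axis=2)<25);r=np.where(m[130:250,240:254].sum(1)>8)[0]+130;print(r.min(),r.max())
a,b=onz(c,246.6,r.min()-.5,.115),onz(c,246.6,r.max()+.5,.115);g=(a+b)/2;d=a-b;print(a,b,np.linalg.norm(d),np.arctan2(d[1],d[0]))
go([*g[:2],.0835],1.63)
```

```text
148 229
[ 0.47583908 -0.21323075  0.115     ] [ 0.47998579 -0.29329772  0.115     ] 0.08017427241440779 1.6225405938014366
at [ 0.4924 -0.2464  0.2247] yaw 1.6369 q [-0.68  0.11  1.65  0.    1.38 -0.75] F [ 0.7  0.9 -1.2] open 0.602 gf 0.0 t 14.75
turn [ 0.   -0.01  0.07] shift [-0.15 -0.37  3.53]
```

Request:
carry_out(plan="-0.15 -0.34 0 0 0 0.1;0 0 0.7 0 0 0;0 0 0.8 0 0 0;0 0 0.8 0 0 0;0 0 0.7 0 0 0;0 0 0.5 0 0 0;0 0 0 0 0 0;0 0 0 0 0 0")

```text
time_s: 15.42
eef_pos: [0.4791, -0.2526, 0.0838]
eef_rot: [-0.002, 0.686, 0.727, 0.0]
wrist_force: [0.6, 0.3, -0.3]
opening: 0.602
grasp_force: 0.0
```

Request:
carry_out(plan="0 0 0 0 0 0;0 0 0 0 0 0;0 0 0 0 0 0;0 0 0 0 0 0;0 0 0 0 0 0;0 0 0 0 0 0;0 0 0 0 0 0;0 0 0 0 0 0", claw=1)

```text
time_s: 16.08
eef_pos: [0.4797, -0.2549, 0.0869]
eef_rot: [0.002, 0.687, 0.727, 0.0]
wrist_force: [-1.0, 1.0, 6.9]
opening: 0.161
grasp_force: 58.9
```

Run:
```python
from h import *
go([.478,-.253,.243],1.63);print(ctrl.get_obs()['torque'])
```

```text
at [ 0.4797 -0.2549  0.0869] yaw 1.6266 q [-0.71  0.25  1.79 -0.    1.1  -0.76] F [-1.   1.   6.9] open 0.161 gf 58.9 t 16.0833
turn [ 0.02  0.02 -0.03] shift [ 0.05 -0.04 -3.9 ]
[ 0.12927293  0.18759465 -0.0630614 ]
```

Request:
carry_out(plan="0 0 -0.3 0 0 0;0 0 -0.6 0 0 0;0 0 -0.6 0 0 0;0 0 -0.6 0 0 0;0 0 -0.6 0 0 0;0 0 -0.6 0 0 0;0 0 -0.6 0 0 0;0 0 -0.2 0 0 0")

```text
time_s: 16.75
eef_pos: [0.4801, -0.255, 0.2538]
eef_rot: [0.003, 0.687, 0.727, 0.0]
wrist_force: [0.2, -0.6, -1.2]
opening: 0.159
grasp_force: 59.2
```

Request:
carry_out(plan="0 0 0 0 0 -0.9;0 0 0 0 0 -0.9;0 0 0 0 0 -0.9;0 0 0 0 0 -0.9;0 0 0 0 0 -0.9;0 0 0 0 0 -0.7;0 0 0 0 0 0;0 0 0 0 0 0")

```text
time_s: 17.42
eef_pos: [0.4784, -0.2537, 0.2484]
eef_rot: [-0.001, 0.478, 0.878, 0.0]
wrist_force: [-0.3, -0.2, -1.5]
opening: 0.156
grasp_force: 59.2
```

Run:
```python
from fit import *
go([.607,.0315,.245],2.144)
# head-top circle + hex hole in earlier wrist pictures
for n,z0 in(('w5.png',0),('w6.png',0)):
    c=pickle.load(open('pics/%s.pkl'%n,'rb'));a=np.linspace(0,2*np.pi,60)
    g=c['pixels'].max(2).astype(float);g=cv2.GaussianBlur(g,(0,0),.7)
    def ring(x,y,r,z):
        q=np.array([proj(c,[x+r*np.cos(t),y+r*np.sin(t),z]) for t in a]).astype(np.float32)
        return cv2.remap(g.astype(np.float32),q[:,0].reshape(1,-1),q[:,1].reshape(1,-1),1)[0]
    best=[]
    for dx in np.arange(-5,5.1,.5):
        for dy in np.arange(-6,6.1,.5):
            x,y=.607+dx/1e3,.0315+dy/1e3
            # outer edge of head: contrast between r=17.5 and 20.5; hole: dark inside r<8, lighter at 13-16
            A=np.median(np.clip(ring(x,y,.0215,.131)-ring(x,y,.0175,.131),0,60)) ; B=(ring(x,y,.0145,.132)-ring(x,y,.0075,.131)).mean()
            best.append((A,B,x,y))
    print(n,[tuple(np.round(max(best,key=k),4)) for k in(lambda b:b[0],lambda b:b[1],lambda b:b[0]+b[1])])
```

```text
at [ 0.4784 -0.2537  0.2484] yaw 2.1445 q [-0.71  0.07  1.64 -0.    1.42 -1.28] F [-0.3 -0.2 -1.5] open 0.156 gf 59.2 t 17.4167
turn [-0.   -0.01  0.  ] shift [4.25 6.57 0.08]
w5.png [(np.float64(60.0), np.float64(15.1741), np.float64(0.6055), np.float64(0.03)), (np.float64(0.8856), np.float64(40.7418), np.float64(0.6095), np.float64(0.036)), (np.float64(60.0), np.float64(24.248), np.float64(0.607), np.float64(0.032))]
w6.png [(np.float64(60.0), np.float64(15.9058), np.float64(0.6055), np.float64(0.0305)), (np.float64(0.9053), np.float64(39.2793), np.float64(0.6105), np.float64(0.0365)), (np.float64(60.0), np.float64(22.1124), np.float64(0.6065), np.float64(0.032))]
```

Request:
carry_out(plan="0.4 0.6 0 0 0 0;0.6 0.9 0 0 0 0;0.6 0.95 0 0 0 0;0.6 0.95 0 0 0 0;0.6 0.95 0 0 0 0;0.6 0.9 0 0 0 0;0.5 0.8 0 0 0 0;0.35 0.5 0 0 0 0")

```text
time_s: 18.08
eef_pos: [0.6013, 0.0231, 0.2486]
eef_rot: [-0.0, 0.477, 0.879, 0.001]
wrist_force: [-0.4, -1.2, -2.6]
opening: 0.158
grasp_force: 59.3
```

Request:
carry_out(plan="0 0.02 0 0 0 0;0 0 0.2 0 0 0;0 0 0.2 0 0 0;0 0 0.1 0 0 0;0 0 0 0 0 0;0 0 0 0 0 0;0 0 0 0 0 0;0 0 0 0 0 0")

```text
time_s: 18.75
eef_pos: [0.6014, 0.0192, 0.2293]
eef_rot: [0.0, 0.478, 0.879, 0.0]
wrist_force: [-0.4, 0.3, -1.9]
opening: 0.159
grasp_force: 59.3
```

Run:
```python
from h import *
go([.607,.0315,.2275],2.144)
s=shot('scene','s8.png');t=shot('top','t8.png');c=shot('wrist','w8.png')
S=cv2.resize(s['pixels'][140:220,205:265],(450,600),interpolation=3);W=cv2.resize(c['pixels'],(350,263))
T=cv2.resize(t['pixels'][150:200,215:280],(350,269),interpolation=3)
cv2.imwrite('pics/m8.png',np.hstack([S,np.vstack([W,T,np.zeros((68,350,3),np.uint8)])])[:,:,::-1])
p,R,o=pose();tip=p+[0,0,-.0819];print('tip',tip,proj(s,tip),'sock',proj(s,[.607,.0315,.132]))
```

```text
at [0.6014 0.0192 0.2293] yaw 2.1456 q [-0.17  0.22  1.52 -0.    1.4  -0.74] F [-0.4  0.3 -1.9] open 0.159 gf 59.3 t 18.75
turn [0.   0.   0.02] shift [0.18 0.28 0.05]
tip [0.60136573 0.01963762 0.14736421] [241.29667459 187.37050144] sock [243.54678024 194.29184338]
```

View pics/m8.png

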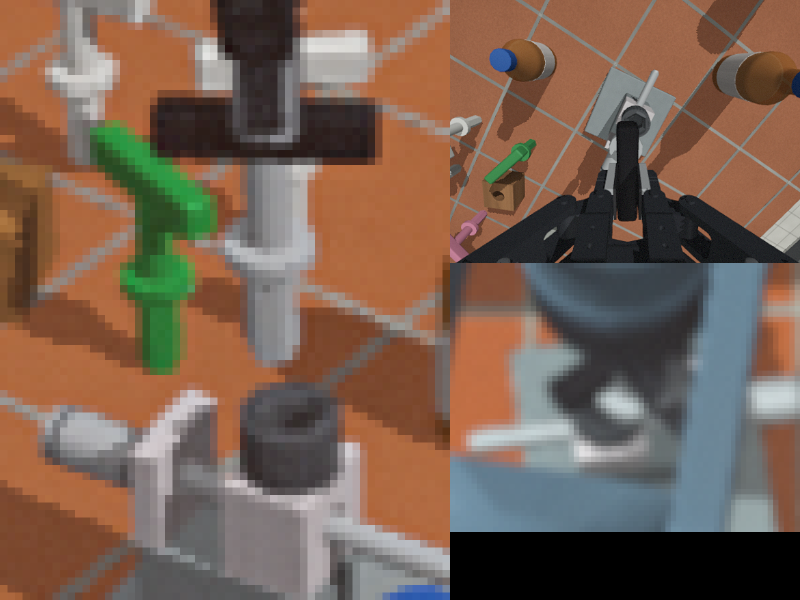

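The scene crop shows the key tip at (272,358) and the socket mouth at (291,408), the rod still home, and both within about 1 mm of prediction. I'll centre the key over the socket and lower it gently.

Request:
carry_out(plan="0.1 0.15 0 0 0 0;0.09 0.14 0 0 0 0;0 0 0 0 0 0;0 0 0.1 0 0 0;0 0 0.1 0 0 0;0 0 0.1 0 0 0;0 0 0 0 0 0;0 0 0 0 0 0")

```text
time_s: 19.57
eef_pos: [0.6063, 0.0325, 0.2161]
eef_rot: [-0.001, 0.477, 0.879, -0.0]
wrist_force: [0.1, -0.0, -2.6]
opening: 0.16
grasp_force: 59.3
```

```bash
python3 -c "
from h import *
go([.607,.032,.2275],2.144)"
```

```text
at [0.6063 0.0325 0.2161] yaw 2.1467 q [-0.14  0.25  1.51 -0.    1.38 -0.72] F [ 0.1 -0.  -2.6] open 0.16 gf 59.3 t 19.5667
turn [-0.01 -0.01  0.03] shift [-0.02  0.01 -0.28]
```

Request:
carry_out(plan="0 0 0.05 0 0 0;0 0 0 0 0 0;0 0 0.05 0 0 0;0 0 0 0 0 0;0 0 0.05 0 0 0;0 0 0 0 0 0;0 0 0 0 0 0;0 0 0 0 0 0")

```text
time_s: 20.23
eef_pos: [0.6068, 0.0326, 0.2109]
eef_rot: [-0.0, 0.477, 0.879, -0.0]
wrist_force: [-0.6, -0.5, -1.5]
opening: 0.162
grasp_force: 59.3
```

```bash
python3 -c "
from h import *
go([.607,.032,.2275],2.144);print(ctrl.get_obs()['torque'])"
```

```text
at [0.6068 0.0326 0.2109] yaw 2.1468 q [-0.14  0.25  1.52 -0.    1.37 -0.72] F [-0.6 -0.5 -1.5] open 0.162 gf 59.3 t 20.2333
turn [-0.   -0.    0.03] shift [-0.01 -0.   -0.42]
[-0.00530309  0.02127778 -0.02079611]
```

Request:
carry_out(plan="0 0 0.06 0 0 0;0 0 0 0 0 0;0 0 0.06 0 0 0;0 0 0 0 0 0;0 0 0.06 0 0 0;0 0 0 0 0 0;0 0 0 0 0 0;0 0 0 0 0 0")

```text
time_s: 20.9
eef_pos: [0.607, 0.0327, 0.2036]
eef_rot: [0.0, 0.477, 0.879, 0.0]
wrist_force: [1.2, 0.7, -1.9]
opening: 0.157
grasp_force: 59.4
```

Request:
carry_out(plan="0 0 0.06 0 0 0;0 0 0 0 0 0;0 0 0.06 0 0 0;0 0 0 0 0 0;0 0 0.05 0 0 0;0 0 0 0 0 0;0 0 0 0 0 0;0 0 0 0 0 0")

```text
time_s: 21.57
eef_pos: [0.6066, 0.0326, 0.1965]
eef_rot: [-0.0, 0.477, 0.879, -0.0]
wrist_force: [0.7, 0.9, -2.7]
opening: 0.162
grasp_force: 59.2
```

```bash
python3 -c "
from h import *
go([.607,.032,.194],2.144);print(ctrl.get_obs()['torque'])"
```

```text
at [0.6066 0.0326 0.1965] yaw 2.1467 q [-0.14  0.26  1.53 -0.    1.35 -0.72] F [ 0.7  0.9 -2.7] open 0.162 gf 59.2 t 21.5667
turn [-0.01 -0.    0.03] shift [-0.02  0.    0.06]
[ 0.09383178 -0.58616694  0.0463876 ]
```

Tip is about 2.5 mm above the floor; continue until it presses lightly.

Request:
carry_out(plan="0 0 0.04 0 0 0;0 0 0 0 0 0;0 0 0.03 0 0 0;0 0 0 0 0 0;0 0 0.02 0 0 0;0 0 0 0 0 0;0 0 0 0 0 0;0 0 0 0 0 0")

```text
time_s: 22.23
eef_pos: [0.607, 0.0325, 0.1936]
eef_rot: [0.0, 0.477, 0.879, 0.0]
wrist_force: [1.1, 0.6, 1.2]
opening: 0.158
grasp_force: 59.7
```

Request:
carry_out(plan="0 0 0.03 0 0 0;0 0 0 0 0 0;0 0 0.03 0 0 0;0 0 0 0 0 0;0 0 0 0 0 0;0 0 0 0 0 0;0 0 0 0 0 0;0 0 0 0 0 0")

```text
time_s: 22.9
eef_pos: [0.6081, 0.0323, 0.1935]
eef_rot: [0.002, 0.477, 0.879, 0.001]
wrist_force: [-0.2, 0.5, 10.1]
opening: 0.161
grasp_force: 60.8
```

```bash
python3 -c "
from h import *
go([.607,.032,.194],2.144);print(ctrl.get_obs()['torque'])"
```

```text
at [0.6081 0.0323 0.1935] yaw 2.1468 q [-0.14  0.27  1.54 -0.    1.34 -0.72] F [-0.2  0.5 10.1] open 0.161 gf 60.8 t 22.9
turn [0.03 0.03 0.03] shift [ 0.01 -0.03 -0.01]
[ 0.1862575   0.00488091 -0.0234396 ]
```

Fully seated (floor contact at tip height 0.112). Now tighten.

Request:
carry_out(plan="0 0 0 0 0 0.6;0 0 0 0 0 0.6;0 0 0 0 0 0.6;0 0 0 0 0 0.6;0 0 0 0 0 0.6;0 0 0 0 0 0.6;0 0 0 0 0 0.6;0 0 0 0 0 0")

```text
time_s: 23.57
eef_pos: [0.6084, 0.0322, 0.1934]
eef_rot: [0.002, 0.651, 0.759, 0.001]
wrist_force: [1.3, 0.2, 9.4]
opening: 0.155
grasp_force: 60.7
```

Request:
carry_out(plan="0 0 0 0 0 0.6;0 0 0 0 0 0.6;0 0 0 0 0 0.6;0 0 0 0 0 0.6;0 0 0 0 0 0.6;0 0 0 0 0 0.6;0 0 0 0 0 0;0 0 0 0 0 0")

```text
time_s: 24.23
eef_pos: [0.6086, 0.0318, 0.1935]
eef_rot: [0.002, 0.776, 0.631, 0.001]
wrist_force: [1.2, -0.4, 8.7]
opening: 0.159
grasp_force: 60.7
```

```bash
python3 -c "
from h import *
go([.607,.032,.194],2.144-1.1);print(ctrl.get_obs()['torque'])"
```

```text
at [0.6086 0.0318 0.1935] yaw 1.3664 q [-0.14  0.27  1.54 -0.    1.33  0.06] F [ 1.2 -0.4  8.7] open 0.159 gf 60.7 t 24.2333
turn [ 0.05 -0.    3.22] shift [-0.02 -0.04 -0.01]
[-0.17861544 -0.41735632  0.02371673]
```

Request:
carry_out(plan="0 0 0 0 0 0.4;0 0 0 0 0 0.4;0 0 0 0 0 0.4;0 0 0 0 0 0.4;0 0 0 0 0 0;0 0 0 0 0 0;0 0 0 0 0 0;0 0 0 0 0 0")

```text
time_s: 24.9
eef_pos: [0.6086, 0.0317, 0.1935]
eef_rot: [0.002, 0.823, 0.567, 0.002]
wrist_force: [1.4, -0.9, 9.9]
opening: 0.157
grasp_force: 60.7
```

```bash
python3 -c "
from h import *
go([.607,.032,.194],2.144-1.1);print(ctrl.get_obs()['torque'])"
```

```text
at [0.6086 0.0317 0.1935] yaw 1.2066 q [-0.14  0.27  1.54 -0.    1.33  0.22] F [ 1.4 -0.9  9.9] open 0.157 gf 60.7 t 24.9
turn [ 0.05 -0.    1.63] shift [-0.01 -0.04 -0.01]
[-0.32156185 -0.43987018  0.00751617]
```

Request:
carry_out(plan="0 0 0 0 0 0.4;0 0 0 0 0 0.4;0 0 0 0 0 0.4;0 0 0 0 0 0;0 0 0 0 0 0;0 0 0 0 0 0;0 0 0 0 0 0;0 0 0 0 0 0")

```text
time_s: 25.57
eef_pos: [0.6086, 0.0315, 0.1935]
eef_rot: [0.002, 0.856, 0.517, 0.002]
wrist_force: [2.0, -0.9, 9.4]
opening: 0.16
grasp_force: 60.7
```

```bash
python3 -c "
from h import *
go([.607,.032,.194],2.144-1.1);print(ctrl.get_obs()['torque'])"
```

```text
at [0.6086 0.0315 0.1935] yaw 1.0866 q [-0.14  0.27  1.54 -0.    1.33  0.34] F [ 2.  -0.9  9.4] open 0.16 gf 60.7 t 25.5667
turn [ 0.05 -0.01  0.43] shift [-0.01 -0.04 -0.01]
[-0.42843957 -0.42099224  0.01551081]
```

Request:
carry_out(plan="0 0 0 0 0 0.4;0 0 0 0 0 0.4;0 0 0 0 0 0.4;0 0 0 0 0 0;0 0 0 0 0 0;0 0 0 0 0 0;0 0 0 0 0 0;0 0 0 0 0 0")

```text
time_s: 26.23
eef_pos: [0.6086, 0.0314, 0.1935]
eef_rot: [0.002, 0.885, 0.465, 0.002]
wrist_force: [2.5, 0.5, 8.4]
opening: 0.161
grasp_force: 60.7
```

```bash
python3 -c "
from h import *
go([.607,.032,.194],2.144-1.1);print(ctrl.get_obs()['torque'])"
```

```text
at [0.6086 0.0314 0.1935] yaw 0.9665 q [-0.14  0.27  1.54 -0.    1.33  0.46] F [2.5 0.5 8.4] open 0.161 gf 60.7 t 26.2333
turn [ 0.05 -0.01 -0.77] shift [-0.01 -0.04 -0.01]
[-0.42345584 -0.47396531  0.00782202]
```

Request:
carry_out(plan="0 0 0 0 0 0.3;0 0 0 0 0 0.3;0 0 0 0 0 0;0 0 0 0 0 0;0 0 0 0 0 0;0 0 0 0 0 0;0 0 0 0 0 0;0 0 0 0 0 0")

```text
time_s: 26.9
eef_pos: [0.6086, 0.0314, 0.1935]
eef_rot: [0.002, 0.899, 0.438, 0.002]
wrist_force: [1.1, -1.5, 8.8]
opening: 0.163
grasp_force: 60.7
```

```bash
python3 -c "
from h import *
go([.607,.032,.194],2.144-1.1);print(ctrl.get_obs()['torque'])"
```

```text
at [0.6086 0.0314 0.1935] yaw 0.9066 q [-0.14  0.27  1.54 -0.    1.33  0.52] F [ 1.1 -1.5  8.8] open 0.163 gf 60.7 t 26.9
turn [ 0.05 -0.01 -1.37] shift [-0.01 -0.04 -0.01]
[-0.48054817 -0.4247701   0.0544653 ]
```

Request:
carry_out(plan="0 0 0 0 0 0.3;0 0 0 0 0 0.3;0 0 0 0 0 0;0 0 0 0 0 0;0 0 0 0 0 0;0 0 0 0 0 0;0 0 0 0 0 0;0 0 0 0 0 0")

```text
time_s: 27.57
eef_pos: [0.6086, 0.0314, 0.1935]
eef_rot: [0.002, 0.912, 0.411, 0.002]
wrist_force: [1.9, -2.3, 9.0]
opening: 0.163
grasp_force: 60.7
```

```bash
python3 -c "
from h import *
go([.607,.032,.194],2.144-1.1);print(ctrl.get_obs()['torque'])"
```

```text
at [0.6086 0.0314 0.1935] yaw 0.847 q [-0.14  0.27  1.54 -0.    1.33  0.58] F [ 1.9 -2.3  9. ] open 0.163 gf 60.7 t 27.5667
turn [ 0.05 -0.01 -1.97] shift [-0.01 -0.04 -0.01]
[-0.54433967 -0.44318254  0.18394565]
```

Request:
carry_out(plan="0 0 0 0 0 0.3;0 0 0 0 0 0.3;0 0 0 0 0 0;0 0 0 0 0 0;0 0 0 0 0 0;0 0 0 0 0 0;0 0 0 0 0 0;0 0 0 0 0 0")

```text
time_s: 28.23
eef_pos: [0.6086, 0.0313, 0.1935]
eef_rot: [0.002, 0.924, 0.384, 0.002]
wrist_force: [1.7, -1.7, 8.6]
opening: 0.162
grasp_force: 60.8
```

```bash
python3 -c "
from h import *
go([.607,.032,.194],2.144-1.1);print(ctrl.get_obs()['torque'])"
```

```text
at [0.6086 0.0313 0.1935] yaw 0.7872 q [-0.14  0.27  1.54 -0.    1.33  0.64] F [ 1.7 -1.7  8.6] open 0.162 gf 60.8 t 28.2333
turn [ 0.05 -0.01 -2.57] shift [-0.01 -0.04 -0.01]
[-0.60566675 -0.37523457  0.3301708 ]
```

Request:
carry_out(plan="0 0 0 0 0 0.4;0 0 0 0 0 0.4;0 0 0 0 0 0.4;0 0 0 0 0 0.4;0 0 0 0 0 0;0 0 0 0 0 0;0 0 0 0 0 0;0 0 0 0 0 0")

```text
time_s: 28.9
eef_pos: [0.6085, 0.0312, 0.1935]
eef_rot: [0.002, 0.951, 0.309, 0.002]
wrist_force: [0.3, -1.8, 8.8]
opening: 0.156
grasp_force: 60.8
```

Run:
```python
from h import *
go([.607,.032,.194],2.144-1.1);print(ctrl.get_obs()['torque'])
c=shot('wrist','w9.png');im=c['pixels'].astype(int);m=(im.max(2)<60)&(np.ptp(im,axis=2)<25)
for r in range(150,235,12):
    x=np.where(m[r,200:300])[0]+200;print(r,(x.min(),x.max(),len(x)) if len(x) else '-')
```

```text
at [0.6085 0.0312 0.1935] yaw 0.6272 q [-0.14  0.27  1.54 -0.    1.33  0.8 ] F [ 0.3 -1.8  8.8] open 0.156 gf 60.8 t 28.9
turn [ 0.05 -0.01 -4.17] shift [-0.   -0.04 -0.01]
[-0.67398823 -0.29405289  0.38801226]
150 -
162 -
174 (np.int64(248), np.int64(269), 22)
186 (np.int64(238), np.int64(279), 38)
198 (np.int64(242), np.int64(275), 34)
210 (np.int64(243), np.int64(274), 32)
222 (np.int64(243), np.int64(274), 32)
234 (np.int64(244), np.int64(274), 31)
```

The torque climbed well past the screw's friction and then levelled off at about 0.39 N m, which means the screw is against its stop and the bar is slipping in the pads. I'll release and retreat straight up.

Request:
carry_out(plan="0 0 0 0 0 0;0 0 0 0 0 0;0 0 0 0 0 0;0 0 0 0 0 0;0 0 0 0 0 0;0 0 0 0 0 0;0 0 0 0 0 0;0 0 0 0 0 0", claw=-0.4)

```text
time_s: 29.62
eef_pos: [0.6067, 0.0326, 0.1907]
eef_rot: [-0.0, 0.951, 0.308, -0.0]
wrist_force: [0.3, -0.3, 0.6]
opening: 0.699
grasp_force: 0.0
```

Request:
carry_out(plan="0 0 -0.1 0 0 0;0 0 -0.3 0 0 0;0 0 -0.5 0 0 0;0 0 -0.6 0 0 0;0 0 -0.6 0 0 0;0 0 -0.6 0 0 0;0 0 -0.3 0 0 0;0 0 0 0 0 0")

```text
time_s: 30.28
eef_pos: [0.6085, 0.0324, 0.3156]
eef_rot: [0.002, 0.951, 0.308, 0.003]
wrist_force: [0.5, -0.0, 0.7]
opening: 0.695
grasp_force: 0.0
```

Run:
```python
from h import *
go([.607,.032,.194],.63)
c=shot('wrist','w10.png');s=shot('scene','s10.png');s8=pickle.load(open('pics/s8.png.pkl','rb'));s0=pickle.load(open('pics/s0.png.pkl','rb'))
im=c['pixels'].astype(int);m=((im.max(2)<60)&(np.ptp(im,axis=2)<25)).astype(np.uint8);
n,l,st,ce=cv2.connectedComponentsWithStats(m);print([(st[i],ce[i].round()) for i in range(1,n) if st[i,4]>150])
i=[i for i in range(1,n) if st[i,4]>150];
for k in i:
    ys,xs=np.where(l==k);print(cv2.minAreaRect(np.c_[xs,ys].astype(np.float32)))
print('pred bar',[proj(c,[.608+ .04*np.cos(a),.0315+.04*np.sin(a),.222]).round(1) for a in(.8,.8+np.pi)])
# key bar bottom etc in scene: expected disc row & head
sat=s['pixels'].astype(int).max(2);print('scene pred bar ctr',proj(s,[.608,.0315,.212]),'disc',proj(s,[.608,.0315,.161]))
def dk(c): 
    a=c['pixels'].astype(int);return (a.max(2)<60)
d=dk(s)[130:200,215:275];print('\n'.join(''.join('#' if v else '.' for v in r) for r in d[::2]))
# bystanders: change vs start
D=np.abs(s['pixels'].astype(int)-s0['pixels']).max(2)
for nme,X in[('small',[.425,.003,.07]),('tall',[.725,.172,.1]),('beaker',[.67,.337,.05]),('jar',[.619,-.298,.03]),('green',[.476,-.146,.08])]:
    u,v=proj(s,X).astype(int);print(nme,(u,v),np.median(D[v-12:v+12,u-10:u+10]),D[v-12:v+12,u-10:u+10].mean().round(1))
```

```text
at [0.6085 0.0324 0.3156] yaw 0.6269 q [-0.14  0.19  1.39 -0.    1.56  0.8 ] F [ 0.5 -0.   0.7] open 0.695 gf 0.0 t 30.2833
turn [ 0.05 -0.05 -0.03] shift [-0.04 -0.01  3.04]
[(array([ 245,  143,   28,   88, 1506], dtype=int32), array([259., 185.])), (array([    0,   243,   512,   141, 31952], dtype=int32), array([257., 340.]))]
((258.5, 186.5), (87.0, 27.0), 90.0)
((255.5, 313.0), (140.0, 511.0), 90.0)
pred bar [array([251.5, 144.8]), array([267.1, 230.4])]
scene pred bar ctr [242.82363037 170.54240645] disc [243.14989103 186.0382363 ]
............................................................
............................................................
............................................................
............................................................
............................................................
............................................................
............................................................
............................................................
............................................................
........
[... 1100 characters left out ...]
..................................................
............................................................
............................................................
............................................................
............................................................
.......................##...................................
............................................................
.......................#....................................
small (np.int64(271), np.int64(178)) 5.0 6.3
tall (np.int64(259), np.int64(248)) 5.0 4.9
beaker (np.int64(327), np.int64(278)) 5.0 5.1
jar (np.int64(163), np.int64(184)) 5.0 6.6
green (np.int64(225), np.int64(167)) 5.0 5.1
```

Run:
```python
from h import *
c=pickle.load(open('pics/w10.png.pkl','rb'));im=c['pixels'].astype(int);m=((im.max(2)<60)&(np.ptp(im,axis=2)<25)).astype(np.uint8)
n,l,st,ce=cv2.connectedComponentsWithStats(m);i=[i for i in range(1,n) if 800<st[i,4]<4000][0]
for r in range(143,232,6):
    x=np.where(l[r]==i)[0];print(r,x.min(),x.max(),end=' | ')
ys,xs=np.where(l==i);a=np.linalg.svd(np.c_[xs,ys]-np.array([xs.mean(),ys.mean()]),full_matrices=False)[2][0];a*=-np.sign(a[1])
q=np.array([xs.mean(),ys.mean()]);A,B=onz(c,*(q+40*a),.222),onz(c,*(q-40*a),.222);d=A-B;print('\nbar yaw',np.arctan2(d[1],d[0]),'ctr',(A+B)/2)
h,hs=cv2.threshold(im.max(2).astype(np.uint8),0,255,0)
```

```text
143 259 264 | 149 249 266 | 155 247 271 | 161 250 270 | 167 251 267 | 173 251 267 | 179 251 267 | 185 251 267 | 191 251 267 | 197 252 268 | 203 252 268 | 209 252 268 | 215 253 268 | 221 253 268 | 227 253 268 | 
bar yaw 0.6564528591775298 ctr [0.60976582 0.03301465 0.222     ]
```

Run:
```python
from h import *
a,b=[pickle.load(open('pics/%s.png.pkl'%n,'rb')) for n in('s8','s10')]
D=np.abs(a['pixels'].astype(int)-b['pixels']).max(2)
for n,(u0,v0,u1,v1) in dict(grip=(208,193,224,206),lug=(222,192,235,214),tip=(249,208,262,216),disc_zone=(234,176,250,192)).items(): print(n,D[v0:v1,u0:u1].mean().round(1),(D[v0:v1,u0:u1]>40).mean().round(3))
# seated height: guard-disc (bright, unsaturated) rows at its column, against prediction for a seated key
h=cv2.cvtColor(b['pixels'],cv2.COLOR_RGB2HSV);print([(r,int(h[r,243,2]),int(h[r,236,2]),int(h[r,236,1])) for r in range(176,202)])
for z in(.157,.165,.132): print(z,proj(b,[.608,.0315,z]).round(1))
print(ctrl.get_obs()['time_s'],ctrl.get_obs()['wrist_force'])
```

```text
grip 5.1 0.048
lug 5.2 0.056
tip 1.5 0.0
disc_zone 53.2 0.539
[(176, 57, 181, 168), (177, 47, 176, 162), (178, 46, 130, 159), (179, 48, 119, 156), (180, 45, 122, 161), (181, 45, 122, 159), (182, 94, 127, 161), (183, 147, 167, 163), (184, 146, 168, 155), (185, 143, 174, 129), (186, 143, 173, 131), (187, 179, 167, 153), (188, 180, 167, 156), (189, 144, 173, 165), (190, 138, 173, 162), (191, 107, 175, 156), (192, 131, 174, 163), (193, 134, 170, 156), (194, 135, 165, 158), (195, 135, 167, 148), (196, 135, 167, 156), (197, 100, 168, 161), (198, 90, 167, 168), (199, 76, 169, 155), (200, 69, 151, 61), (201, 70, 138, 6)]
0.157 [243.2 187.2]
0.165 [243.1 184.9]
0.132 [243.3 194.5]
30.3833 [-0.36177753  0.568312   -0.55844745]
```

```bash
python3 -c "
from bench import ctrl
print(ctrl.hand_in())"
```

```text
the job is handed in; nothing more can be done
None
```

I handed the job in at about 30 s: the rod is home, the key stands seated in the screw, and the bottles, beaker and jar were not disturbed. The screw turned clockwise until torque reached about 0.39 N m, well past its 0.05 N m friction, so I take it as tight; I couldn't measure its angle, and the key turned about 0.3 rad past where I expected it to stop.

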